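# Click-test the push-button tubs

### The job

Click the push button of each of the four food tubs fully down and let go: a sound one stays down. Leave every sound tub where it stands with its button down, and slide each tub whose button springs back up along the belt, without lifting or tipping it, into the taped set-aside bay, wholly within the outer edge of the tape. Leave everything else on the belt where it is.

Things in the scene. Friction and masses are not known exactly. Their poses are not given: they have to be found in the camera images.
- bay: set-aside bay: rectangle outlined with flat cream tape (15 mm wide, no height) on the belt; outer size 280 mm along its x, 165 mm along its y; origin at its centre on the belt. Two tubs fit in it one behind the other along its x.
- tub_a: round insulated food tub, navy body with white lid, 96 mm across, standing on the belt, about 0.4 kg; origin: centre of its underside, z up. Lid top 56 mm up (flat, 48 mm radius); in its middle a round white push button, 44 mm across, whose top is 70 mm up before it is clicked and 58 mm up when fully down. All four tubs look alike; any of them may be sound or faulty.
- button_a (a joint): travel of the push button of tub_a: 0 = up as found, 0.012 = fully down (m, straight down). A sound one goes down stiffly at about 5 N and stays as far down as it was pressed. A faulty one pushes back with up to 7 N and springs back up when let go, stopping about 2 to 3 mm below where it began.
- tub_b: round insulated food tub, navy body with white lid, 96 mm across, standing on the belt, about 0.4 kg; origin: centre of its underside, z up. Lid top 56 mm up (flat, 48 mm radius); in its middle a round white push button, 44 mm across, whose top is 70 mm up before it is clicked and 58 mm up when fully down. All four tubs look alike; any of them may be sound or faulty.
- button_b (a joint): travel of the push button of tub_b: 0 = up as found, 0.012 = fully down (m, straight down). A sound one goes down stiffly at about 5 N and stays as far down as it was pressed. A faulty one pushes back with up to 7 N and springs back up when let go, stopping about 2 to 3 mm below where it began.
- tub_c: round insulated food tub, navy body with white lid, 96 mm across, standing on the belt, about 0.4 kg; origin: centre of its underside, z up. Lid top 56 mm up (flat, 48 mm radius); in its middle a round white push button, 44 mm across, whose top is 70 mm up before it is clicked and 58 mm up when fully down. All four tubs look alike; any of them may be sound or faulty.
- button_c (a joint): travel of the push button of tub_c: 0 = up as found, 0.012 = fully down (m, straight down). A sound one goes down stiffly at about 5 N and stays as far down as it was pressed. A faulty one pushes back with up to 7 N and springs back up when let go, stopping about 2 to 3 mm below where it began.
- tub_d: round insulated food tub, navy body with white lid, 96 mm across, standing on the belt, about 0.4 kg; origin: centre of its underside, z up. Lid top 56 mm up (flat, 48 mm radius); in its middle a round white push button, 44 mm across, whose top is 70 mm up before it is clicked and 58 mm up when fully down. All four tubs look alike; any of them may be sound or faulty.
- button_d (a joint): travel of the push button of tub_d: 0 = up as found, 0.012 = fully down (m, straight down). A sound one goes down stiffly at about 5 N and stays as far down as it was pressed. A faulty one pushes back with up to 7 N and springs back up when let go, stopping about 2 to 3 mm below where it began.
- roll: small roll of paper tape lying flat, 52 mm across, 30 mm high, close to the bay; origin: centre of its underside
- jar: small closed jar, 48 mm across, 60 mm high, close to the bay; origin: centre of its underside
- marker: flat marker pen lying at the near right, 140 mm long along its x (from -70 to +70 mm), 18 mm wide, 15 mm high; origin at the middle of its underside
- icepack: hard pale cold pack lying flat beyond the bay, 90 mm along x, 160 mm along y, 25 mm high; origin: centre of its underside
- bigroll: large roll of packing tape lying flat, 100 mm across, 50 mm high, at the left; origin: centre of its underside
- cutter: box knife with grey handle lying flat, 150 mm along its x, 26 mm wide, 14 mm high, blade end 100 mm from the origin at +x, at the near left; origin: centre of its underside
- dispenser: slate-grey desk tape dispenser, 160 mm along its x, 60 mm wide, 90 mm high, at the right; origin: centre of its underside
- lid: loose white cool-box lid lying flat, 170 x 130 x 20 mm, at the left; origin: centre of its underside
Things that resemble listed ones, but are neither listed nor needed, are in the scene too. What is shaped like the tub_c but purple or yellow is not meant.

How it is judged:
By the outcome, as a careful person would: the job done as asked, in the order asked, and still so for the second after the job is handed in, with the robot touching nothing.
It also fails if it takes over 72 s, if anything falls off the work surface, if the arm or the gripper's body presses on something with over 40 N, if the wrist force passes 120 N, or if a joint passes its speed limit or range.

### The arm

A 7-joint arm with a two-finger parallel gripper is mounted at the origin on the work surface. World frame = base frame: x ahead of the robot, y to its left, z up, the work surface at z = 0. Lengths are in m, angles in rad, forces in N, time in s.
With the tool pointing down it reaches from about 0.4 to 0.9 m from the base axis. Payload 5.5 kg.
Tool frame: the origin (TCP) lies at the very end of the fingers, on their centre line; the grasp point (between the pads) lies 19 mm behind it; z points along the fingers, y is the line along which they close (so a half turn about z gives the same grasp; the last joint's range is limited). The gripper opens to 92 mm and grips with 3 to 60 N. Pads are 19 mm wide; open, the fingers measure 130 mm over their backs; the gripper's body (75 mm by 190 mm) begins 47 mm behind the grasp point.
Start: joints at [-1.014, 0.501, -0.427, 1.55, 0.221, 1.138, -0.21], TCP at [0.188, 0.622, 0.227] pointing down, gripper open.
Joint ranges: [-2.88, 2.88], [-0.31, 2.03], [-1.54, 1.56], [0.2, 2.42], [-1.41, 4.55], [0.19, 2.02], [-2.57, 2.57]. Speed limits (rad/s): [2.57, 2.57, 3.14, 3.14, 3.14, 3.14, 3.14].

### API

Orientations are given as a unit quaternion [w, x, y, z].
In Python, from station import sensors, imaging, order, nets gives the robot as it stands.
- The arm moves only by the tool send_rows, never from a script. Its argument "rows" is a list of rows, each an object with "travel": the shift along the tool's x, y, z in mm, a list of three; "angular": the turn, a rotation vector about the tool's x, y, z in rad, a list of three; "fingers": the closure in counts, from 0 (fully open) to 255 (shut). A call has 1 to 12 rows; each row shifts and turns the commanded pose from where the row before left it, along the tool's axes as they then stand; what a row does not reach is not made up. A row lasts 1/8 s, in which the tool goes at most 62.5 mm and 10.7 degrees, less where a joint would pass 70% of its speed; a pose out of reach is approached as far as the arm can. A call is refused whole if a number of a shift passes 62.5 or a number of a turn 0.188, either way. A call with a gripper value outside its range is refused whole. The fingers move at their own pace and stop on an object; "force" is the grip in N (left out, the last holds). Time passes only in rows, so rows that do not move let the fingers close. It gives the time, the measured TCP pose, the force, the opening and the grip force at its end, in the units of the state.
- sensors.get_state(): the state, without advancing time (a new reading comes with each control period).
- imaging.camera(name): name is "scene" or "top"; returns (picture, depth): 480x640x3 uint8, red, green, blue; 480x640 float32, m along the optical axis (not along the pixel's ray), 0 where there is no reading.
- imaging.camera_info(name): a dict with "intrinsics" (3x3 intrinsics, pixels), "world_from_camera" (4x4, takes a point from camera to world coordinates). Camera axes: x right, y up, looking along -z (the intrinsics and any distortion apply to the point x, -y, -z); pixel columns grow to the right and rows downward; lengths in m; the calibration is good to about 2 mm. A picture is of the moment at which its call begins. camera_info takes no time and is no camera call.
- order.hand_in(): hands the job in; it is judged then, once.
Trained networks look in the newest picture that a camera, given by its name, has taken for a name from the list of things; names that differ only in an ending like _2 or _b are one class to them, and where a whole thing is asked for, a point or a joint stands for the part that bears it (a point fixed in the world has none). Each returns a list of dicts, best first, with "p" (0 to 1); they miss things now and then, are a little off and sometimes report something else, mostly with a low value. They report only what shows in the picture. A call takes as long as a camera call. They do not tell look-alikes from the thing itself.
- nets.look_for(camera, thing): "box" ([left, top, right, bottom] in pixels, round what is visible of it).
- nets.cut_out(camera, thing): "pixels" (480x640 bool, what is visible of it) and "box" ([left, top, right, bottom] in pixels, round what is visible of it).
- nets.pinpoint(camera, thing): "location" ([column, row] in pixels: a listed point, or the origin of a listed thing).
The state is a dict: "time_s": time; "q": joint angles; "joint_vel": joint speeds; "joint_torque": joint torques, N m; "eef_pos": TCP position; "tcp_rot": TCP orientation; "wrist_force": force on the tool from outside, world axes, zero at the start; "torque": the same for the moment, N m; "grip_width": finger opening in m; "grasp_force": force on a finger pad.
Only numpy, scipy, OpenCV 4.12 (cv2) and the standard library are available. Lean on these libraries where they do the work, as an engineer would, in place of code of your own. Each camera call takes 0.05 s, during which the arm holds its last target. There are 200 camera calls.

## Working session

There is one attempt and no reset: what is moved stays moved. The work goes in short steps, Python scripts to look and compute and a tool call to move; the robot and the scene stay as the last step left them, time stands still between calls to the robot, and variables do not carry over. Pictures are saved under pics/ and viewed, at most 10 in all, crops included, and the job is handed in when it is done.

Besides the shell and the picture viewer there is one more tool, called after "Emit:" as name(argument=value, ...), one argument or row to a line, values as JSON. send_rows: Moves the arm, as the interface text tells. Its arguments: {"type":"object","properties":{"rows":{"type":"array","items":{"type":"object","properties":{"travel":{"type":"array","items":{"type":"number"}},"angular":{"type":"array","items":{"type":"number"}},"fingers":{"type":"number"}}}},"force":{"type":"number"}},"required":["rows"]}

```bash
ls; mkdir -p pics; python3 - <<'E'
from station import sensors, imaging
import cv2,numpy as np
for n in ("scene","top"):
    p,d=imaging.camera(n); cv2.imwrite(f"pics/{n}0.png",p[:,:,::-1]); np.save(f"{n}_d.npy",d)
    i=imaging.camera_info(n); print(n,i)
print(sensors.get_state())
E
```

```text
pics
scene {'intrinsics': array([[551.27916946,   0.        , 321.38884914],
       [  0.        , 551.27916946, 237.29422355],
       [  0.        ,   0.        ,   1.        ]]), 'world_from_camera': array([[ 0.81013453, -0.38040705,  0.44606336,  1.20001881],
       [ 0.58619032,  0.53593681, -0.60757933, -0.91815247],
       [-0.00793431,  0.75369902,  0.65717185,  1.03692862],
       [ 0.        ,  0.        ,  0.        ,  1.        ]])}
top {'intrinsics': array([[515.12789215,   0.        , 322.16108412],
       [  0.        , 515.12789215, 236.65455587],
       [  0.        ,   0.        ,   1.        ]]), 'world_from_camera': array([[-0.01459577,  0.98874575, -0.14889193,  0.35002352],
       [-0.99983675, -0.01601833, -0.00835959, -0.00303114],
       [-0.01065051,  0.14874561,  0.98881814,  1.3474907 ],
       [ 0.        ,  0.        ,  0.        ,  1.        ]])}
{'time_s': 0.1, 'q': array([-1.01378151,  0.50177221, -0.42679154,  1.5513194 ,  0.22082694,
        1.13827126, -0.21030886]), 'joint_vel': array([ 0.00029971, -0.00162848,  0.00067233, -0.00239159,  0.00061326,
        0.00188321,  0.00062671]), 'joint_torque': array([-1.11192302e-02, -5.67883301e+01, -5.83852351e+00, -2.79918712e+01,
       -6.90046325e-02,  2.41014763e-02,  4.56720682e-05]), 'eef_pos': array([0.18812033, 0.62154666, 0.22578012]), 'tcp_rot': array([-1.46937568e-04,  1.46363877e-01,  9.89230449e-01, -8.44461094e-04]), 'wrist_force': array([-0.28502378,  0.53484956, -0.06705889]), 'torque': array([-0.01797833,  0.00460135,  0.00097497]), 'grasp_force': 0.0, 'grip_width': 0.09180529544381695}
```

View pics/top0.png

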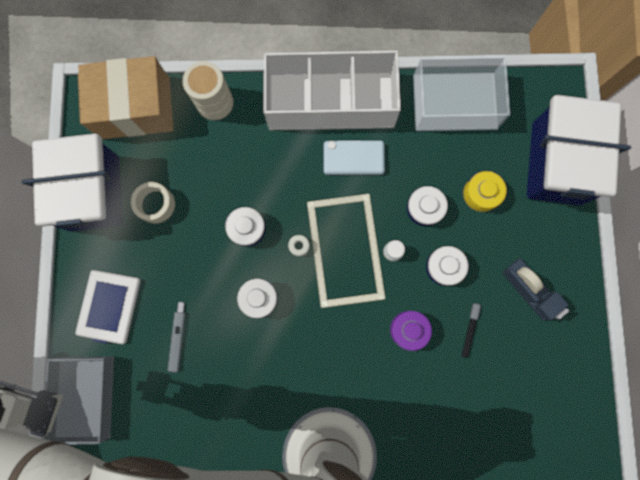

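View pics/scene0.png

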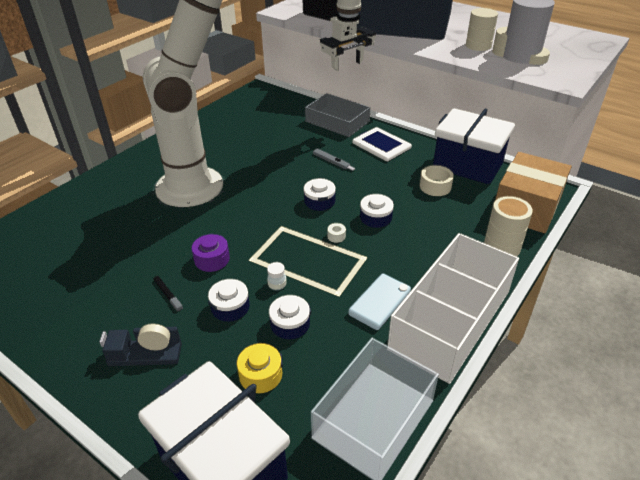

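Top view: four white tubs at (245,226), (257,298), (428,205), (447,266); look-alikes are yellow (485,191) and purple (411,330), to be avoided. The bay has its corners at (308,202), (369,195), (384,298) and (321,306), with the roll (299,245) and jar (394,251) hugging its long sides. Next I measure these from the depth.

```bash
cat > h.py <<'E'
import numpy as np, cv2
from station import sensors, imaging
def cloud(n):
    p,d=imaging.camera(n); i=imaging.camera_info(n); K=i["intrinsics"]; T=i["world_from_camera"]
    v,u=np.mgrid[:480,:640]
    P=np.stack([(u-K[0,2])/K[0,0]*d,-(v-K[1,2])/K[1,1]*d,-d],-1)@T[:3,:3].T+T[:3,3]
    P[d==0]=np.nan
    return p,d,P
def fitcirc(xy):
    A=np.c_[2*xy,np.ones(len(xy))]; s=np.linalg.lstsq(A,(xy**2).sum(1),rcond=None)[0]
    return s[:2],np.sqrt(s[2]+s[:2]@s[:2])
E
python3 - <<'E'
from h import *
p,d,P=cloud("top")
z=P[...,2]
print("belt z",[np.round(P[v,u],3) for v,u in [(380,250),(250,345),(150,240),(300,560)]])
def blob(px,lo,hi,name):
    m=((z>lo)&(z<hi)).astype(np.uint8)
    n,l=cv2.connectedComponents(m,connectivity=4)
    u,v=px
    w=l[v-6:v+7,u-6:u+7]; w=w[w>0]
    if not len(w): print(name,"none",P[v,u]);return
    c=(l==np.bincount(w).argmax())
    q=P[c]; 
    (cx,cy),r=cv2.minEnclosingCircle(q[:,:2].astype(np.float32))
    print(name,np.round([cx,cy,r],4),"mean",np.round(q.mean(0),4),"zmax",np.round(np.percentile(q[:,2],98),4),c.sum(), "rect",cv2.minAreaRect(q[:,:2].astype(np.float32)))
for n,px in dict(T1=(245,226),T2=(257,298),T3=(428,205),T4=(447,266),yel=(485,191),pur=(411,330)).items():
    blob(px,.045,.08,n); blob(px,.063,.08,n+" btn")
blob((299,245),.02,.05,"roll");blob((299-8,245),.02,.05,"roll");blob((394,251),.045,.075,"jar");blob((354,158),.015,.04,"icepack")
blob((471,330),.008,.04,"marker"); blob((177,340),.007,.04,"cutter");blob((153,203),.035,.07,"bigroll");blob((537,290),.03,.1,"disp");blob((108,307),.01,.04,"lid")
# tape
hsv=cv2.cvtColor(p,cv2.COLOR_RGB2HSV)
m=((p.min(2)>120)&(np.abs(z)<.012)).astype(np.uint8); n,l,s,c=cv2.connectedComponentsWithStats(m)
for k in range(1,n):
    if s[k,0]>295 and s[k,0]+s[k,2]<400 and s[k,4]>200:
        q=P[l==k]; r=cv2.minAreaRect(q[:,:2].astype(np.float32)*1000); print("bay",s[k],r,np.round(cv2.boxPoints(r)),q[:,2].mean())
E
```

```text
belt z [array([ 0.187,  0.198, -0.004]), array([ 0.516, -0.051,  0.001]), array([0.795, 0.228, 0.001]), array([ 0.376, -0.577,  0.061])]
T1 [0.5762 0.2072 0.0502] mean [0.5757 0.2048 0.0586] zmax 0.073 1107 rect ((0.5765660405158997, 0.2052837610244751), (0.09410795569419861, 0.09502721577882767), 21.35262107849121)
T1 btn [0.5772 0.2054 0.0219] mean [0.5763 0.2045 0.0698] zmax 0.0755 228 rect ((0.5771622657775879, 0.20489227771759033), (0.04231638461351395, 0.04087282344698906), 44.5261344909668)
T2 [0.3953 0.1727 0.0499] mean [0.3936 0.172  0.0583] zmax 0.0728 1176 rect ((0.393350213766098, 0.17329056560993195), (0.09416703134775162, 0.0950242206454277), 9.290726661682129)
T2 btn [0.3923 0.1726 0.0224] mean [0.3929 0.173  0.0694] zmax 0.0748 241 rect ((0.3929055333137512, 0.1728682518005371), (0.04201892018318176, 0.04164164513349533), 62.98207473754883)
T3 [ 0.6249 -0.2624  0.0497] mean [ 0.6223 -0.2619  0.0586] zmax 0.0731 1110 rect ((0.6225574016571045, -0.2631121277809143), (0.09477592259645462, 0.09394416213035583), 89.23069763183594)
T3 btn [ 0.6234 -0.264   0.0222] mean [ 0.
[... 2806 characters left out ...]
5911026, 0.17654283344745636), 78.82942962646484)
bay [ 312   72   39   38 1414] ((956.5234985351562, -21.894733428955078), (105.20320129394531, 107.37687683105469), 89.07007598876953) [[ 902.  -74.]
 [1009.  -75.]
 [1011.   30.]
 [ 904.   32.]] 0.005397143329973221
bay [ 354   72   38   37 1328] ((956.7791748046875, -136.7043914794922), (107.39411926269531, 101.21392059326172), 0.6625341773033142) [[ 903.  -87.]
 [ 904. -188.]
 [1011. -187.]
 [1010.  -85.]] 0.005367364292428207
bay [ 307  194   78  114 2123] ((518.6265258789062, -51.457061767578125), (284.17852783203125, 169.31040954589844), 6.92100715637207) [[ 367.   15.]
 [ 388. -153.]
 [ 670. -118.]
 [ 649.   50.]] 0.0006224984723878656
```

```bash
python3 - <<'E'
from h import *
p,d,P=cloud("scene"); z=P[...,2]
m=((z>.063)&(z<.08)).astype(np.uint8); n,l,s,c=cv2.connectedComponentsWithStats(m,connectivity=4)
for k in range(1,n):
    if 100<s[k,4]<1500:
        q=P[l==k]; (cx,cy),r=cv2.minEnclosingCircle(q[:,:2].astype(np.float32)); 
        if r<.03: print(np.round(c[k]),np.round([cx,cy,r],4),np.round(q[:,2].mean(),4),p[l==k].mean(0).round())
cv2.imwrite("pics/crop.png",cv2.resize(p[160:400,180:420],(600,600))[:,:,::-1])
E
```

```text
[377. 201.] [0.578  0.2048 0.0252] 0.0674 [232. 230. 225.]
[542. 211.] [0.9814 0.423  0.0297] 0.0717 [102.  77.  51.]
[208. 242.] [ 0.308  -0.212   0.0232] 0.0676 [109.  49. 147.]
[227. 290.] [ 0.4689 -0.3085  0.0235] 0.0676 [236. 234. 229.]
[289. 307.] [ 0.6238 -0.2646  0.0229] 0.0676 [237. 235. 230.]
[258. 358.] [ 0.6593 -0.4184  0.0238] 0.0679 [231. 209.  69.]
```

View pics/crop.png

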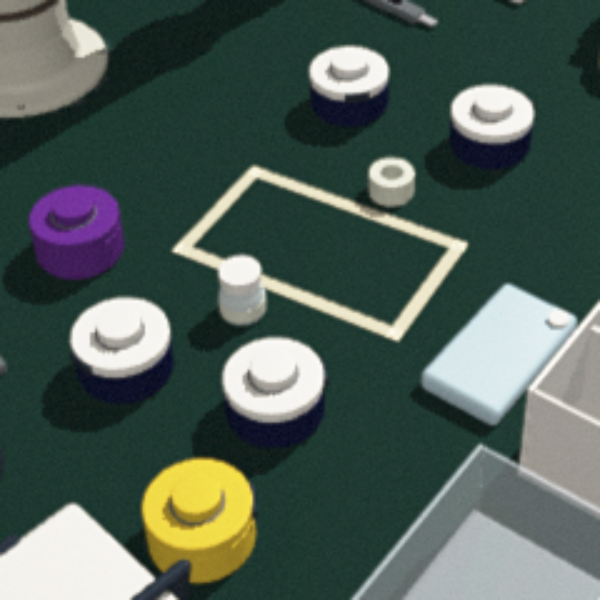

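Emit:
send_rows(
  rows=[
    {"travel": [0,0,40],"angular": [0,0,-0.147],"fingers": 255},
    {"travel": [0,0,40],"angular": [0,0,-0.147],"fingers": 255},
    {"travel": [-38,-41,0],"angular": [0,0,0],"fingers": 255},
    {"travel": [-38,-41,0],"angular": [0,0,0],"fingers": 255},
    {"travel": [-38,-41,0],"angular": [0,0,0],"fingers": 255},
    {"travel": [-38,-41,0],"angular": [0,0,0],"fingers": 255},
    {"travel": [-38,-41,0],"angular": [0,0,0],"fingers": 255},
    {"travel": [-38,-41,0],"angular": [0,0,0],"fingers": 255},
    {"travel": [-38,-41,0],"angular": [0,0,0],"fingers": 255},
    {"travel": [-38,-41,0],"angular": [0,0,0],"fingers": 255},
    {"travel": [-38,-41,0],"angular": [0,0,0],"fingers": 255},
    {"travel": [-38,-41,0],"angular": [0,0,0],"fingers": 255},
  ],
  force=20,
)

```text
time_s: 1.7
eef_pos: [0.5694, 0.2108, 0.1467]
tcp_rot: [0.0, -0.0, 1.0, 0.0]
wrist_force: [0.2, 1.3, 0.2]
grip_width: 0.0002
grasp_force: 0.0
```

The crop confirms four white-lidded navy tubs with raised buttons; the purple and yellow ones are excluded. I start pressing with T1 (0.577, 0.205).

Emit:
send_rows(
  rows=[
    {"travel": [-7.5,-6,35],"angular": [0,0,0],"fingers": 255},
    {"travel": [0,0,28],"angular": [0,0,0],"fingers": 255},
    {"travel": [0,0,6],"angular": [0,0,0],"fingers": 255},
    {"travel": [0,0,6],"angular": [0,0,0],"fingers": 255},
    {"travel": [0,0,6],"angular": [0,0,0],"fingers": 255},
    {"travel": [0,0,6],"angular": [0,0,0],"fingers": 255},
    {"travel": [0,0,2],"angular": [0,0,0],"fingers": 255},
    {"travel": [0,0,0],"angular": [0,0,0],"fingers": 255},
  ],
)

```text
time_s: 2.7
eef_pos: [0.5763, 0.2071, 0.0584]
tcp_rot: [0.001, -0.0, 1.0, 0.0]
wrist_force: [-1.2, 1.1, 3.9]
grip_width: 0.0005
grasp_force: 2.0
```

Emit:
send_rows(
  rows=[
    {"travel": [0,1.5,1.5],"angular": [0,0,0],"fingers": 255},
    {"travel": [0,-3,1],"angular": [0,0,0],"fingers": 255},
    {"travel": [0,0,0],"angular": [0,0,0],"fingers": 255},
  ],
)

```text
time_s: 3.08
eef_pos: [0.5765, 0.207, 0.0582]
tcp_rot: [0.001, -0.001, 1.0, 0.001]
wrist_force: [-6.1, 1.2, 19.0]
grip_width: 0.0001
grasp_force: 9.6
```

Emit:
send_rows(
  rows=[
    {"travel": [0,0,3],"angular": [0,0,0],"fingers": 255},
    {"travel": [0,0,-4],"angular": [0,0,0],"fingers": 255},
    {"travel": [0,0,-4],"angular": [0,0,0],"fingers": 255},
    {"travel": [0,0,0],"angular": [0,0,0],"fingers": 255},
  ],
)

```text
time_s: 3.58
eef_pos: [0.5765, 0.2059, 0.061]
tcp_rot: [0.001, -0.0, 1.0, 0.001]
wrist_force: [-0.5, 3.8, 5.3]
grip_width: 0.0007
grasp_force: 2.6
```

Force is still 5 N at z=0.061, so T1's button is following the finger up: it looks faulty. Next, T2.

Emit:
send_rows(
  rows=[
    {"travel": [0,0,-30],"angular": [0,0,0],"fingers": 255},
    {"travel": [46,-8,0],"angular": [0,0,0],"fingers": 255},
    {"travel": [46,-8,0],"angular": [0,0,0],"fingers": 255},
    {"travel": [46,-8,0],"angular": [0,0,0],"fingers": 255},
    {"travel": [45,-8,0],"angular": [0,0,0],"fingers": 255},
    {"travel": [0,0,0],"angular": [0,0,0],"fingers": 255},
    {"travel": [0,0,0],"angular": [0,0,0],"fingers": 255},
  ],
)

```text
time_s: 4.45
eef_pos: [0.3935, 0.1723, 0.0901]
tcp_rot: [0.0, 0.0, 1.0, -0.0]
wrist_force: [0.1, 0.1, 0.1]
grip_width: 0.0007
grasp_force: 0.0
```

```bash
cat > btn.py <<'E'
from h import *
import sys
T=dict(T1=(.577,.205),T2=(.3932,.173),T3=(.6235,-.2635),T4=(.468,-.3075))
for n in ("top","scene"):
    p,d,P=cloud(n)
    for k,(x,y) in T.items():
        r=np.hypot(P[...,0]-x,P[...,1]-y); z=P[...,2]
        a=z[(r<.014)&(z<.085)]; b=z[(r>.03)&(r<.044)&(z<.075)&(z>.04)]
        print(n,k,"btn above lid",len(a) and np.round(np.median(a)-np.median(b),4),len(a))
print(sensors.get_state()["eef_pos"])
E
python3 btn.py
```

```text
top T1 btn above lid 0.0112 93
top T2 btn above lid 0 0
top T3 btn above lid 0.0134 96
top T4 btn above lid 0.0141 96
scene T1 btn above lid 0.0111 46
scene T2 btn above lid 0.0142 41
scene T3 btn above lid 0.0139 87
scene T4 btn above lid 0.0139 78
[0.39413837 0.17281276 0.09019234]
```

T1 is faulty: its button stands 11 mm above the lid again. Pressing T2.

Emit:
send_rows(
  rows=[
    {"travel": [0.5,0,14],"angular": [0,0,0],"fingers": 255},
    {"travel": [0,0,6],"angular": [0,0,0],"fingers": 255},
    {"travel": [0,0,6],"angular": [0,0,0],"fingers": 255},
    {"travel": [0,0,5],"angular": [0,0,0],"fingers": 255},
    {"travel": [0,0,3],"angular": [0,0,0],"fingers": 255},
    {"travel": [0,0,0.7],"angular": [0,0,0],"fingers": 255},
    {"travel": [0,0,0],"angular": [0,0,0],"fingers": 255},
  ],
)

```text
time_s: 5.42
eef_pos: [0.3924, 0.1725, 0.0578]
tcp_rot: [0.0, -0.0, 1.0, -0.001]
wrist_force: [-10.3, -5.7, 40.0]
grip_width: 0.0005
grasp_force: 20.3
```

Emit:
send_rows(
  rows=[
    {"travel": [0,0,-35],"angular": [0,0,0],"fingers": 255},
    {"travel": [-7.4,-48,0],"angular": [0,0,0],"fingers": 255},
    {"travel": [-7.5,-48,0],"angular": [0,0,0],"fingers": 255},
    {"travel": [-7.5,-48,0],"angular": [0,0,0],"fingers": 255},
    {"travel": [-7.5,-48,0],"angular": [0,0,0],"fingers": 255},
    {"travel": [-7.5,-48,0],"angular": [0,0,0],"fingers": 255},
    {"travel": [-7.5,-48,0],"angular": [0,0,0],"fingers": 255},
    {"travel": [-7.5,-48,0],"angular": [0,0,0],"fingers": 255},
    {"travel": [-7.5,-48,0],"angular": [0,0,0],"fingers": 255},
    {"travel": [-7.5,-48,0],"angular": [0,0,0],"fingers": 255},
    {"travel": [-7.5,-48,0],"angular": [0,0,0],"fingers": 255},
    {"travel": [0,0,0],"angular": [0,0,0],"fingers": 255},
  ],
)

```text
time_s: 6.92
eef_pos: [0.4668, -0.3124, 0.0901]
tcp_rot: [0.0, 0.003, 1.0, -0.001]
wrist_force: [0.2, -0.4, -0.1]
grip_width: 0.0005
grasp_force: 0.0
```

```bash
python3 btn.py
```

```text
top T1 btn above lid 0.0107 96
top T2 btn above lid 0.0106 102
top T3 btn above lid 0.0142 95
top T4 btn above lid 0.0134 23
scene T1 btn above lid 0.0112 45
scene T2 btn above lid 0.0119 40
scene T3 btn above lid 0.0146 82
scene T4 btn above lid 0.0143 66
[ 0.46689914 -0.30700614  0.08978647]
```

T2 is faulty too (about 11 mm up). T4 next.

Emit:
send_rows(
  rows=[
    {"travel": [-0.5,0,14],"angular": [0,0,0],"fingers": 255},
    {"travel": [0,0,6],"angular": [0,0,0],"fingers": 255},
    {"travel": [0,0,6],"angular": [0,0,0],"fingers": 255},
    {"travel": [0,0,4],"angular": [0,0,0],"fingers": 255},
    {"travel": [0,0,2],"angular": [0,0,0],"fingers": 255},
    {"travel": [0,0,0.7],"angular": [0,0,0],"fingers": 255},
    {"travel": [0,0,0],"angular": [0,0,0],"fingers": 255},
  ],
)

```text
time_s: 7.9
eef_pos: [0.468, -0.3067, 0.0583]
tcp_rot: [-0.0, -0.0, 1.0, 0.0]
wrist_force: [-1.8, 4.6, 7.0]
grip_width: 0.0002
grasp_force: 3.7
```

Emit:
send_rows(
  rows=[
    {"travel": [0,0,0.7],"angular": [0,0,0],"fingers": 255},
    {"travel": [0,0,0.5],"angular": [0,0,0],"fingers": 255},
    {"travel": [0,0,0],"angular": [0,0,0],"fingers": 255},
  ],
)

```text
time_s: 8.28
eef_pos: [0.4681, -0.3067, 0.0582]
tcp_rot: [0.0, -0.0, 1.0, 0.0]
wrist_force: [-4.3, 7.1, 15.6]
grip_width: 0.0004
grasp_force: 8.4
```

Emit:
send_rows(
  rows=[
    {"travel": [0,0,-34],"angular": [0,0,0],"fingers": 255},
    {"travel": [-39,10.7,0],"angular": [0,0,0],"fingers": 255},
    {"travel": [-39,10.7,0],"angular": [0,0,0],"fingers": 255},
    {"travel": [-39,10.7,0],"angular": [0,0,0],"fingers": 255},
    {"travel": [-38.5,10.7,0],"angular": [0,0,0],"fingers": 255},
    {"travel": [0,0,0],"angular": [0,0,0],"fingers": 255},
    {"travel": [0,0,0],"angular": [0,0,0],"fingers": 255},
  ],
)

```text
time_s: 9.15
eef_pos: [0.6226, -0.2654, 0.09]
tcp_rot: [-0.0, 0.0, 1.0, -0.0]
wrist_force: [-0.2, 0.3, 0.4]
grip_width: 0.0003
grasp_force: 0.0
```

```bash
python3 btn.py
```

```text
top T1 btn above lid 0.0107 94
top T2 btn above lid 0.0108 99
top T3 btn above lid 0.0133 2
top T4 btn above lid 0.0005 16
scene T1 btn above lid 0.0115 43
scene T2 btn above lid 0.0115 39
scene T3 btn above lid 0.0141 72
scene T4 btn above lid 0.0022 78
[ 0.62184869 -0.2660156   0.09029848]
```

T4 is sound; its button stayed down. T3 next.

Emit:
send_rows(
  rows=[
    {"travel": [-1.5,2,14],"angular": [0,0,0],"fingers": 255},
    {"travel": [0,0,6],"angular": [0,0,0],"fingers": 255},
    {"travel": [0,0,6],"angular": [0,0,0],"fingers": 255},
    {"travel": [0,0,4],"angular": [0,0,0],"fingers": 255},
    {"travel": [0,0,2],"angular": [0,0,0],"fingers": 255},
    {"travel": [0,0,0.7],"angular": [0,0,0],"fingers": 255},
    {"travel": [0,0,0.5],"angular": [0,0,0],"fingers": 255},
    {"travel": [0,0,0],"angular": [0,0,0],"fingers": 255},
  ],
)

```text
time_s: 10.25
eef_pos: [0.6243, -0.2625, 0.0583]
tcp_rot: [-0.0, -0.0, 1.0, -0.0]
wrist_force: [-6.5, 1.3, 8.4]
grip_width: 0.0003
grasp_force: 4.8
```

Emit:
send_rows(
  rows=[
    {"travel": [0,0,0.7],"angular": [0,0,0],"fingers": 255},
    {"travel": [0,0,0.5],"angular": [0,0,0],"fingers": 255},
    {"travel": [0,0,0],"angular": [0,0,0],"fingers": 255},
  ],
)

```text
time_s: 10.62
eef_pos: [0.6244, -0.2625, 0.0583]
tcp_rot: [-0.0, -0.0, 1.0, -0.0]
wrist_force: [-8.8, 2.6, 16.2]
grip_width: 0.0003
grasp_force: 8.1
```

Emit:
send_rows(
  rows=[
    {"travel": [0,0,-40],"angular": [0,0,0],"fingers": 255},
    {"travel": [4.7,46.8,0],"angular": [0,0,0],"fingers": 0},
    {"travel": [4.7,46.8,0],"angular": [0,0,0],"fingers": 0},
    {"travel": [4.7,46.8,0],"angular": [0,0,0],"fingers": 0},
    {"travel": [4.7,46.8,0],"angular": [0,0,0],"fingers": 0},
    {"travel": [4.7,46.8,0],"angular": [0,0,0],"fingers": 0},
    {"travel": [4.7,46.8,0],"angular": [0,0,0],"fingers": 0},
    {"travel": [4.7,46.8,0],"angular": [0,0,0],"fingers": 0},
    {"travel": [4.7,46.8,0],"angular": [0,0,0],"fingers": 0},
    {"travel": [4.7,46.8,0],"angular": [0,0,0],"fingers": 0},
    {"travel": [4.7,46.8,0],"angular": [0,0,0],"fingers": 0},
    {"travel": [0,0,0],"angular": [0,0,0],"fingers": 0},
  ],
)

```text
time_s: 12.12
eef_pos: [0.5768, 0.2128, 0.0966]
tcp_rot: [0.001, -0.004, 1.0, 0.002]
wrist_force: [-0.3, -0.1, -0.1]
grip_width: 0.0918
grasp_force: 0.0
```

```bash
python3 btn.py; python3 -c "from station import sensors; print(sensors.get_state()['q'])"
```

```text
top T1 btn above lid 0 0
top T2 btn above lid 0 0
top T3 btn above lid 0.002 91
top T4 btn above lid 0.0022 97
scene T1 btn above lid 0.0117 42
scene T2 btn above lid 0.0112 42
scene T3 btn above lid 0.0018 88
scene T4 btn above lid 0.0016 78
[0.57798402 0.20645692 0.09612426]
[-0.17812864  0.56896949 -0.27792842  1.7508469   0.19833123  0.84814803
  1.026883  ]
```

T3 is sound, so T1 and T2 go to the bay, at u=+68 and −68 mm in the bay frame. T1 swings wide of the roll. I grip T1's button just above its lid.

Emit:
send_rows(
  rows=[
    {"travel": [0.5,-1,20],"angular": [0,0,0],"fingers": 0},
    {"travel": [0,0,10],"angular": [0,0,0],"fingers": 0},
    {"travel": [0,0,6.4],"angular": [0,0,0],"fingers": 0},
    {"travel": [0,0,0],"angular": [0,0,0],"fingers": 60},
    {"travel": [0,0,0],"angular": [0,0,0],"fingers": 100},
    {"travel": [0,0,0],"angular": [0,0,0],"fingers": 160},
    {"travel": [0,0,0],"angular": [0,0,0],"fingers": 200},
    {"travel": [0,0,0],"angular": [0,0,0],"fingers": 200},
  ],
  force=15,
)

```text
time_s: 13.22
eef_pos: [0.5774, 0.2051, 0.0601]
tcp_rot: [0.0, -0.0, 1.0, 0.0]
wrist_force: [0.8, 4.7, 2.1]
grip_width: 0.0468
grasp_force: 2.3
```

Emit:
send_rows(
  rows=[
    {"travel": [0,0,0],"angular": [0,0,0],"fingers": 230},
    {"travel": [0,0,0],"angular": [0,0,0],"fingers": 230},
    {"travel": [0,0,0],"angular": [0,0,0],"fingers": 230},
  ],
)

```text
time_s: 13.6
eef_pos: [0.5775, 0.2058, 0.0603]
tcp_rot: [0.0, -0.0, 1.0, 0.001]
wrist_force: [0.3, 3.5, 2.2]
grip_width: 0.0435
grasp_force: 15.0
```

Emit:
send_rows(
  rows=[
    {"travel": [-2,-6,0],"angular": [0,0,0],"fingers": 230},
    {"travel": [-5,-15,0],"angular": [0,0,0],"fingers": 230},
    {"travel": [-5,-15,0],"angular": [0,0,0],"fingers": 230},
    {"travel": [-5,-15,0],"angular": [0,0,0],"fingers": 230},
    {"travel": [-5,-15,0],"angular": [0,0,0],"fingers": 230},
    {"travel": [-5,-15,0],"angular": [0,0,0],"fingers": 230},
    {"travel": [-5,-15,0],"angular": [0,0,0],"fingers": 230},
    {"travel": [-5,-15,0],"angular": [0,0,0],"fingers": 230},
    {"travel": [-4,-14,0],"angular": [0,0,0],"fingers": 230},
    {"travel": [0,0,0],"angular": [0,0,0],"fingers": 230},
  ],
)

```text
time_s: 14.85
eef_pos: [0.6184, 0.0768, 0.0595]
tcp_rot: [-0.0, 0.001, 1.0, -0.001]
wrist_force: [0.3, -1.8, 1.3]
grip_width: 0.043
grasp_force: 15.0
```

```bash
cat > obj.py <<'E'
from h import *
c=np.array([.5186,-.0515]); a=np.radians(7.0); R=np.array([[np.cos(a),np.sin(a)],[-np.sin(a),np.cos(a)]])
for n in ("top","scene"):
    p,d,P=cloud(n); z=P[...,2]; cv2.imwrite(f"pics/{n}_last.png",p[:,:,::-1])
    s=np.hypot(P[...,0]-.5285,P[...,1]-.0695)<.045
    q=P[s&(z>.022)&(z<.04)]; print(n,"roll",q[:,:2].mean(0).round(4),len(q))
    e=sensors.get_state()["eef_pos"]; s=np.hypot(P[...,0]-e[0],P[...,1]-e[1])<.07
    m=s&(z>.045)&(z<.062)&(p.min(2)>120); q=P[m][:,:2].astype(np.float32)
    if len(q)>5:
        k,r=cv2.minEnclosingCircle(q); print(n,"lid",np.round(k,4),round(r,4),len(q),"z",P[m][:,2].mean().round(4))
print(e.round(4),"uv",(R@(e[:2]-c)).round(4))
E
python3 obj.py
```

```text
top roll [nan nan] 0
scene roll [0.5299 0.0634] 141
scene lid [0.6181 0.0745] 0.0512 398 z 0.0536
[0.6184 0.0769 0.0596] uv [0.1147 0.1153]obj.py:6: RuntimeWarning: Mean of empty slice.
  q=P[s&(z>.022)&(z<.04)]; print(n,"roll",q[:,:2].mean(0).round(4),len(q))
  ret = um.true_divide(
```

The tub follows the gripper, the roll is clear. On into the bay.

Emit:
send_rows(
  rows=[
    {"travel": [-1,-12,0],"angular": [0,0,0],"fingers": 230},
    {"travel": [-1,-15,0],"angular": [0,0,0],"fingers": 230},
    {"travel": [-1,-15,0],"angular": [0,0,0],"fingers": 230},
    {"travel": [-1,-13,0],"angular": [0,0,0],"fingers": 230},
    {"travel": [7,-13,0],"angular": [0,0,0],"fingers": 230},
    {"travel": [8,-13,0],"angular": [0,0,0],"fingers": 230},
    {"travel": [8,-13,0],"angular": [0,0,0],"fingers": 230},
    {"travel": [8,-13,0],"angular": [0,0,0],"fingers": 230},
    {"travel": [5,-13,0],"angular": [0,0,0],"fingers": 230},
    {"travel": [0,0,0],"angular": [0,0,0],"fingers": 230},
    {"travel": [0,0,0],"angular": [0,0,0],"fingers": 100},
    {"travel": [0,0,0],"angular": [0,0,0],"fingers": 0},
  ],
)

```text
time_s: 16.45
eef_pos: [0.5859, -0.0404, 0.0595]
tcp_rot: [-0.0, -0.0, 1.0, -0.0]
wrist_force: [-0.1, 0.4, -0.1]
grip_width: 0.0587
grasp_force: 0.0
```

Emit:
send_rows(
  rows=[
    {"travel": [0,0,0],"angular": [0,0,0],"fingers": 0},
    {"travel": [0,0,0],"angular": [0,0,0],"fingers": 0},
  ],
)

```text
time_s: 16.7
eef_pos: [0.5862, -0.0401, 0.0597]
tcp_rot: [-0.0, -0.0, 1.0, 0.0]
wrist_force: [-0.1, 0.1, 0.4]
grip_width: 0.0787
grasp_force: 0.0
```

Emit:
send_rows(
  rows=[
    {"travel": [0,0,-40],"angular": [0,0,0],"fingers": 0},
    {"travel": [32,35.4,0],"angular": [0,0,0],"fingers": 0},
    {"travel": [32,35.4,0],"angular": [0,0,0],"fingers": 0},
    {"travel": [32,35.4,0],"angular": [0,0,0],"fingers": 0},
    {"travel": [32,35.4,0],"angular": [0,0,0],"fingers": 0},
    {"travel": [32,35.4,0],"angular": [0,0,0],"fingers": 0},
    {"travel": [32.5,35.4,0],"angular": [0,0,0],"fingers": 0},
    {"travel": [0,0,0],"angular": [0,0,0],"fingers": 0},
    {"travel": [0,0,0],"angular": [0,0,0],"fingers": 0},
  ],
)

```text
time_s: 17.82
eef_pos: [0.3943, 0.1718, 0.1]
tcp_rot: [0.0, -0.0, 1.0, -0.0]
wrist_force: [0.4, -0.4, -0.5]
grip_width: 0.0917
grasp_force: 0.0
```

```bash
cat > chk.py <<'E'
from h import *
c=np.array([.5186,-.0515]); a=np.radians(7.0); R=np.array([[np.cos(a),np.sin(a)],[-np.sin(a),np.cos(a)]])
for n in ("top","scene"):
    p,d,P=cloud(n); z=P[...,2]; cv2.imwrite(f"pics/{n}_last.png",p[:,:,::-1])
    for k,(x,y,lo,hi,r) in dict(roll=(.5285,.0695,.02,.045,.04),jar=(.5105,-.1757,.045,.075,.04),G1=(.586,-.042,.048,.08,.06),G2=(.451,-.06,.048,.08,.06),T2=(.3932,.173,.048,.08,.06),T3=(.6235,-.2635,.048,.08,.06),T4=(.468,-.3075,.048,.08,.06)).items():
        q=P[(np.hypot(P[...,0]-x,P[...,1]-y)<r)&(z>lo)&(z<hi)]
        if len(q)>20:
            o,rr=cv2.minEnclosingCircle(q[:,:2].astype(np.float32)); o=np.array(o); print(n,k,o.round(4),round(rr,4),"uv",(R@(o-c)).round(4),len(q))
print(sensors.get_state()["eef_pos"])
E
python3 chk.py
```

```text
top roll [0.5285 0.0693] 0.026 uv [0.0246 0.1187] 242
top jar [ 0.511  -0.1766] 0.022 uv [-0.0228 -0.1232] 235
top G1 [ 0.5848 -0.0432] 0.0495 uv [0.0668 0.0002] 1105
top T3 [ 0.6248 -0.2622] 0.0498 uv [ 0.0797 -0.222 ] 1107
top T4 [ 0.4668 -0.3092] 0.0496 uv [-0.0828 -0.2494] 1159
scene roll [0.5287 0.0711] 0.0301 uv [0.025  0.1205] 173
scene jar [ 0.5094 -0.178 ] 0.0238 uv [-0.0246 -0.1244] 207
scene G1 [ 0.5852 -0.0441] 0.0528 uv [ 0.067  -0.0008] 750
scene T2 [0.3988 0.1721] 0.0519 uv [-0.0917  0.2366] 477
scene T3 [ 0.6244 -0.264 ] 0.05 uv [ 0.0791 -0.2238] 1020
scene T4 [ 0.4656 -0.3097] 0.0511 uv [-0.0841 -0.2498] 939
[0.39472048 0.17102573 0.09989069]
```

T1 sits at the bay's (67, 0) mm and nothing else has moved. Gripping T2.

Emit:
send_rows(
  rows=[
    {"travel": [1.5,1.5,20],"angular": [0,0,0],"fingers": 0},
    {"travel": [0,0,12],"angular": [0,0,0],"fingers": 0},
    {"travel": [0,0,8],"angular": [0,0,0],"fingers": 0},
    {"travel": [0,0,0],"angular": [0,0,0],"fingers": 80},
    {"travel": [0,0,0],"angular": [0,0,0],"fingers": 160},
    {"travel": [0,0,0],"angular": [0,0,0],"fingers": 230},
    {"travel": [0,0,0],"angular": [0,0,0],"fingers": 230},
    {"travel": [0,0,0],"angular": [0,0,0],"fingers": 230},
    {"travel": [0,0,0],"angular": [0,0,0],"fingers": 230},
    {"travel": [0,0,0],"angular": [0,0,0],"fingers": 230},
  ],
)

```text
time_s: 19.18
eef_pos: [0.3925, 0.174, 0.06]
tcp_rot: [0.0, -0.0, 1.0, 0.0]
wrist_force: [-0.4, 2.0, 1.8]
grip_width: 0.0432
grasp_force: 15.0
```

Emit:
send_rows(
  rows=[
    {"travel": [-1.5,-6,0],"angular": [0,0,0],"fingers": 230},
    {"travel": [-4,-16,0],"angular": [0,0,0],"fingers": 230},
    {"travel": [-4,-16,0],"angular": [0,0,0],"fingers": 230},
    {"travel": [-4,-16,0],"angular": [0,0,0],"fingers": 230},
    {"travel": [-4,-16,0],"angular": [0,0,0],"fingers": 230},
    {"travel": [-4,-16,0],"angular": [0,0,0],"fingers": 230},
    {"travel": [-4,-16,0],"angular": [0,0,0],"fingers": 230},
    {"travel": [-4,-16,0],"angular": [0,0,0],"fingers": 230},
    {"travel": [-4,-16,0],"angular": [0,0,0],"fingers": 230},
    {"travel": [-4,-16,0],"angular": [0,0,0],"fingers": 230},
    {"travel": [-4,-16,0],"angular": [0,0,0],"fingers": 230},
    {"travel": [-4,-16,0],"angular": [0,0,0],"fingers": 230},
  ],
)

```text
time_s: 20.68
eef_pos: [0.4372, -0.0088, 0.0597]
tcp_rot: [-0.001, -0.0, 1.0, 0.0]
wrist_force: [-0.5, 3.1, 2.8]
grip_width: 0.0433
grasp_force: 15.0
```

Emit:
send_rows(
  rows=[
    {"travel": [-4,-16,0],"angular": [0,0,0],"fingers": 230},
    {"travel": [-4,-16,0],"angular": [0,0,0],"fingers": 230},
    {"travel": [-3.5,-13,0],"angular": [0,0,0],"fingers": 230},
    {"travel": [-1.5,-6,0],"angular": [0,0,0],"fingers": 230},
    {"travel": [0,0,0],"angular": [0,0,0],"fingers": 230},
    {"travel": [0,0,0],"angular": [0,0,0],"fingers": 230},
  ],
)

```text
time_s: 21.42
eef_pos: [0.4508, -0.0605, 0.0598]
tcp_rot: [0.0, 0.0, 1.0, -0.001]
wrist_force: [0.6, -2.1, 0.7]
grip_width: 0.0437
grasp_force: 15.0
```

Release, rise, and move back to the left, out of the cameras' view of the belt.

Emit:
send_rows(
  rows=[
    {"travel": [0,0,0],"angular": [0,0,0],"fingers": 100},
    {"travel": [0,0,0],"angular": [0,0,0],"fingers": 0},
    {"travel": [0,0,0],"angular": [0,0,0],"fingers": 0},
    {"travel": [0,0,-30],"angular": [0,0,0],"fingers": 0},
    {"travel": [0,0,-50],"angular": [0,0,0],"fingers": 0},
    {"travel": [0,45,-20],"angular": [0,0,0],"fingers": 0},
    {"travel": [0,50,0],"angular": [0,0,0],"fingers": 0},
    {"travel": [0,50,0],"angular": [0,0,0],"fingers": 0},
    {"travel": [0,50,0],"angular": [0,0,0],"fingers": 0},
    {"travel": [0,50,0],"angular": [0,0,0],"fingers": 0},
    {"travel": [0,50,0],"angular": [0,0,0],"fingers": 0},
    {"travel": [0,0,0],"angular": [0,0,0],"fingers": 0},
  ],
)

```text
time_s: 22.92
eef_pos: [0.4495, 0.2408, 0.1601]
tcp_rot: [0.0, -0.004, 1.0, 0.002]
wrist_force: [0.0, -0.3, 0.4]
grip_width: 0.0917
grasp_force: 0.0
```

```bash
python3 chk.py; python3 btn.py | grep -E "T3|T4"
```

```text
top roll [0.5287 0.0695] 0.026 uv [0.0247 0.1189] 244
top jar [ 0.5103 -0.176 ] 0.0216 uv [-0.0234 -0.1226] 236
top G1 [ 0.5853 -0.0438] 0.0496 uv [ 0.0671 -0.0005] 1100
top G2 [ 0.4532 -0.0633] 0.0499 uv [-0.0664 -0.0037] 1151
top T3 [ 0.6248 -0.2626] 0.0499 uv [ 0.0797 -0.2224] 1100
top T4 [ 0.4667 -0.3091] 0.0495 uv [-0.0829 -0.2493] 1161
scene roll [0.5318 0.068 ] 0.0289 uv [0.0277 0.117 ] 171
scene jar [ 0.5117 -0.1753] 0.025 uv [-0.022 -0.122] 208
scene G1 [ 0.5851 -0.045 ] 0.0517 uv [ 0.0668 -0.0016] 741
scene G2 [ 0.4523 -0.0668] 0.0533 uv [-0.0677 -0.0071] 676
scene T3 [ 0.625  -0.2646] 0.0503 uv [ 0.0797 -0.2245] 1022
scene T4 [ 0.467  -0.3107] 0.0499 uv [-0.0828 -0.2509] 939
[0.45012987 0.23562435 0.15949433]
top T3 btn above lid 0.0024 91
top T4 btn above lid 0.0017 100
scene T3 btn above lid 0.0016 79
scene T4 btn above lid 0.0019 76
  return _methods._mean(a, axis=axis, dtype=dtype,
  ret = ret.dtype.type(ret / rcount)
```

View pics/top_last.png

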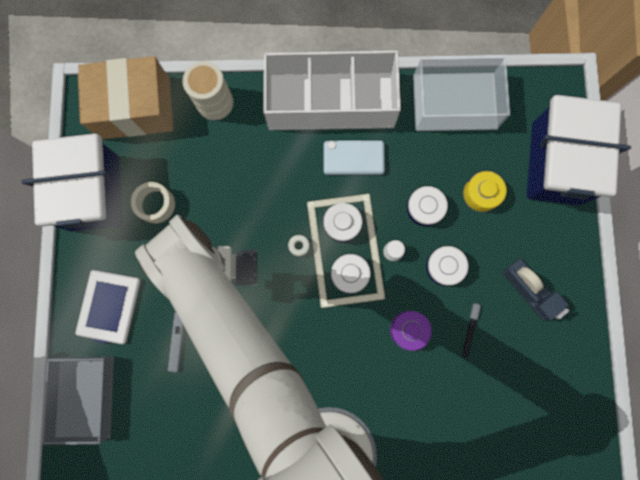

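The picture shows both faulty tubs, at (342,222) and (351,273), inside the tape. The sound ones at (428,205) and (447,266) are in place with their buttons down, and nothing else has moved.

```bash
python3 -c "from station import order; print(order.hand_in())"
```

```text
the job is handed in; nothing more can be done
None
```

I clicked all four buttons: the two right-hand tubs stayed down and stand where they were, the two left-hand tubs sprang back and are now inside the taped bay, nothing else moved by the camera check, and I handed the job in at about 23 s.

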